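# Restock the reagent tub lane, oldest first

### The job

Restock the lane of flat-sided reagent tubs so that the oldest is used first: first pull the tub that stands far back in its lane forward, out from under the wire shelf and right up against the front stop of that same lane, then load the new tub from the bench into the lane close up behind it, its long sides lined up with the guides so that it drops in between them. Both tubs must end upright on the lane floor and let go; do not shift the round jar in the other lane or the other things on the bench.

Things in the scene. Friction and masses are not known exactly. Their poses are not given: they have to be found in the camera images.
- rack: Fixed aluminium rack with two lanes; origin at its underside centre, x along the lanes from the front (not under the shelf, towards the left of the bench) to the back, z up. Lane centre lines at y = +60 and -60 mm, floor at z = 6 mm. Each lane is 52 mm wide between two guides 4 mm thick and 200 mm long between front and back stops (x = -100 and +100 mm); guide and stop tops at z = 24 mm.
- far_stop (a point): Front stop of the lane nearer the table's far side (rack y = +60 mm): point on the lane floor at the stop's inner face. Tubs stand behind it (rack +x); an old tub fully forward has its centre 30 mm behind this point.
- near_stop (a point): Front stop of the lane nearer the robot (rack y = -60 mm): point on the lane floor at the stop's inner face, as for the other one.
- shelf_front (a point): Middle of the front wire, at its underside, of the rack's open white wire shelf. The shelf lies 296 mm above the bench, reaching from here 155 mm back and 200 mm to either side, on two posts at its back corners, so what is under it cannot be reached straight from above; a tool leaning about 35 degrees, its body towards the front, passes under it.
- old_tub: Old stock: grey flat-sided tub with a flush black lid, 60 mm long (its x), 44 mm wide (its y), 76 mm high, about 0.2 kg; origin at the centre of its underside. It stands far back in one of the two lanes (either one), x along the lane, and slides on the lane floor.
- new_tub: New stock: a tub just like the old one (60 x 44 x 76 mm, origin at the centre of its underside, x along its length, z up), standing on the bench to the left of the rack (in front of the lanes), its x within about 40 degrees of the rack's x. It fits between the guides only with its length along the lane.
- round_jar: Round amber jar with a black cap, 46 mm across, 72 mm high, origin at the centre of its underside; stands in the other lane of the rack. Leave alone.
- bead_jar: Clear jar with brass lid, 66 mm across, 88 mm high, origin at the centre of its underside. Leave alone.
- bead_jar2: Clear jar with black lid, 66 mm across, 88 mm high, origin at the centre of its underside. Leave alone.
- slide_box: Flat blue slide box, 92 x 172 x 35 mm, origin at the centre of its underside. Leave alone.
- pipette: White pipette lying on the bench, about 255 mm long along its x (-125 to +130 mm), 22 mm high, origin on its underside. Leave alone.

How it is judged:
On the way:
1. the old tub stands at the front stop of its own lane while the new tub is not yet behind it (x of old_tub in the frame of rack below -0.06 m and z of old_tub in the frame of rack below 0.01 m and angle between old_tub's own z axis and vertical below 0.09 rad and linear speed of old_tub below 0.02 m/s and horizontal distance between old_tub and new_tub above 0.12 m and ((y of old_tub in the frame of rack between 0.05 and 0.07 m and y of round_jar in the frame of rack below 0 m) or (y of old_tub in the frame of rack between -0.07 and -0.05 m and y of round_jar in the frame of rack above 0 m))), for 0.2 s.
At the end, for the whole second after the job is handed in: The old tub stands upright and at rest on the floor of its own lane (the one without the round jar), its front within 10 mm of the front stop; the new tub stands upright and at rest on the same lane's floor between the guides, behind the old one with a gap of no more than 25 mm (x of old_tub in the frame of rack below -0.06 m and z of each of old_tub, new_tub in the frame of rack below 0.01 m and angle between each of old_tub, new_tub's own z axis and vertical below 0.09 rad and linear speed of each of old_tub, new_tub below 0.02 m/s and x of new_tub in the frame of rack above -0.03 m and horizontal distance between old_tub and new_tub below 0.085 m and ((y of old_tub in the frame of rack between 0.05 and 0.07 m and y of round_jar in the frame of rack below 0 m and y of new_tub in the frame of rack between 0.05 and 0.07 m) or (y of old_tub in the frame of rack between -0.07 and -0.05 m and y of round_jar in the frame of rack above 0 m and y of new_tub in the frame of rack between -0.07 and -0.05 m))); the robot touches nothing.
It fails at once if the round jar is shifted more than 20 mm (distance of round_jar from where it was at the start of the episode above 0.02 m).
It fails at once if another thing on the bench is shifted more than 30 mm (distance of any of bead_jar, bead_jar2, slide_box, pipette from where it was at the start of the episode above 0.03 m).
It also fails if it takes over 59 s, if anything falls off the work surface, if the arm or the gripper's body presses on something with over 40 N, if the wrist force passes 120 N, or if a joint passes its speed limit or range.

### The arm

A 7-joint arm with a two-finger parallel gripper is mounted at the origin on the work surface. World frame = base frame: x ahead of the robot, y to its left, z up, the work surface at z = 0. Lengths are in m, angles in rad, forces in N, time in s.
With the tool pointing down it reaches from about 0.425 to 0.875 m from the base axis. Payload 8.4 kg.
Tool frame: the origin (TCP) lies at the very end of the fingers, on their centre line; the grasp point (between the pads) lies 19 mm behind it; z points along the fingers, y is the line along which they close (so a half turn about z gives the same grasp; the last joint's range is limited). The gripper opens to 85 mm and grips with 20 to 120 N. Pads are 22 mm wide; open, the fingers measure 114 mm over their backs; the gripper's body (76 mm by 85 mm) begins 54 mm behind the grasp point. The pads swing forward as they close: fully open they stand 13 mm farther back than shut.
Start: joints at [-1.267, 0.333, 0.04, 1.465, -0.013, 1.343, -0.059], TCP at [0.255, 0.598, 0.231] pointing down, gripper open.
Joint ranges: [-2.58, 2.58], [-0.38, 2.09], [-1.3, 1.39], [0.25, 2.4], [-1.5, 4.64], [0.08, 2.09], [-2.65, 2.65]. Speed limits (rad/s): [2.22, 2.22, 2.79, 2.79, 3.14, 3.14, 3.14].

### API

Orientations are given as a 3x3 rotation matrix whose columns are the frame's x, y, z axes.
In Python, from rig import sensors, viewer, order gives the robot as it stands.
- The arm moves only by the shell command python3 -m inch 'ROWS' [FORCE]. ROWS is JSON, a list of rows, each an object with "delta_pos": the shift along the tool's x, y, z normalised to -1 to 1, where 1 is 0.06 m, a list of three; "delta_rot": the turn, a rotation vector about the tool's x, y, z normalised to -1 to 1, where 1 is 0.1 rad, a list of three; "grip": the opening, from 0 (shut) to 1 (fully open). In form: [{"delta_pos": [dx, dy, dz], "delta_rot": [rx, ry, rz], "grip": grip}, ...]. A call has 1 to 20 rows; each row shifts and turns the commanded pose from where the row before left it, along the tool's axes as they then stand; what a row does not reach is not made up. A row lasts 1/8 s, in which the tool goes at most 62.5 mm and 10.7 degrees, less where a joint would pass 70% of its speed; a pose out of reach is approached as far as the arm can. A call with a number of a shift or a turn outside -1 to 1 is refused whole. A call with a gripper value outside its range is refused whole. The fingers move at their own pace and stop on an object; FORCE is the grip in N (left out, the last holds). Time passes only in rows, so rows that do not move let the fingers close. It gives the time, the measured TCP pose, the force, the opening and the grip force at its end, in the units of the state.
- sensors.get_state(): the state, without advancing time (a new reading comes with each control period).
- viewer.get_image(name): name is "scene" or "top" or "wrist"; returns a dict with "image" (384x512x3 uint8, red, green, blue), "fx", "fy", "cx", "cy" (pixels), "eye" and "rotation" of the camera in the world; the wrist camera has in their place "tool_from_camera" (4x4, takes a point from camera to tool coordinates, whose origin is the TCP and whose axes are the flange's). Camera axes: x right, y down, z forward; pixel columns grow to the right and rows downward; lengths in m; the calibration is good to about 2 mm. A picture is of the moment at which its call begins: read the wrist's pose just before it. There is no depth.
- order.hand_in(): hands the job in; it is judged then, once.
The state is a dict: "clock": time; "qpos": joint angles; "dq": joint speeds; "joint_torque": joint torques, N m; "tool_pos": TCP position; "eef_rot": TCP orientation; "force": force on the tool from outside, world axes, zero at the start; "ft_torque": the same for the moment, N m; "gripper_width": opening from 0.0 (shut) to 1.0 (fully open); "grasp_force": force on a finger pad.
Only numpy, scipy, OpenCV 4.12 (cv2) and the standard library are available. Lean on these libraries where they do the work, as an engineer would, in place of code of your own. Each camera call takes 0.05 s, during which the arm holds its last target. There are 200 camera calls.

## Working session

There is one attempt and no reset: what is moved stays moved. The work goes in short steps, Python scripts to look and compute and a shell command to move; the robot and the scene stay as the last step left them, time stands still between calls to the robot, and variables do not carry over. Pictures are saved under pics/ and viewed, at most 10 in all, crops included, and the job is handed in when it is done.

```bash
mkdir -p pics; ls; python3 - <<'E'
from rig import sensors, viewer
import cv2,numpy as np
s=sensors.get_state()
print(s['clock'],s['tool_pos'],np.round(s['eef_rot'],3),s['gripper_width'])
for n in('scene','top'):
    d=viewer.get_image(n);cv2.imwrite(f'pics/{n}0.png',d['image'][:,:,::-1])
    print(n,d['fx'],d['cx'],d['cy'],d['eye'],np.round(d['rotation'],4).tolist())
d=viewer.get_image('wrist');print(d['fx'],np.round(d['tool_from_camera'],4).tolist())
E
```

```text
pics
0.0 [0.25463582 0.59753193 0.23042003] [[-0.92   0.392 -0.001]
 [ 0.392  0.92  -0.002]
 [-0.    -0.002 -1.   ]] 0.9992473926644309
scene 441.4379853589551 255.08862919264274 199.4527731958524 [1.35880428 0.32816294 0.91665771] [[-0.1724, 0.6369, -0.7514], [0.9849, 0.1003, -0.1409], [-0.0144, -0.7644, -0.6446]]
top 400.23175905155193 254.75500213397834 188.46947911537043 [0.46087841 0.19326255 1.13424884] [[0.0173, -0.9968, 0.0783], [-0.9998, -0.0174, -0.0002], [0.0015, -0.0782, -0.9969]]
310.4262883240539 [[-0.0009, -0.9637, -0.2671, 0.0676], [1.0, -0.0011, 0.0007, -0.0003], [-0.0009, -0.2671, 0.9637, -0.1423], [0.0, 0.0, 0.0, 1.0]]
```

View pics/scene0.png

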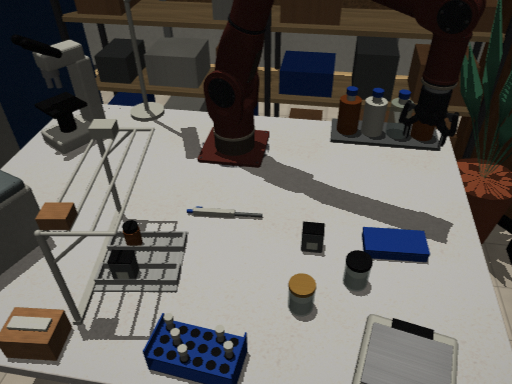

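View pics/top0.png

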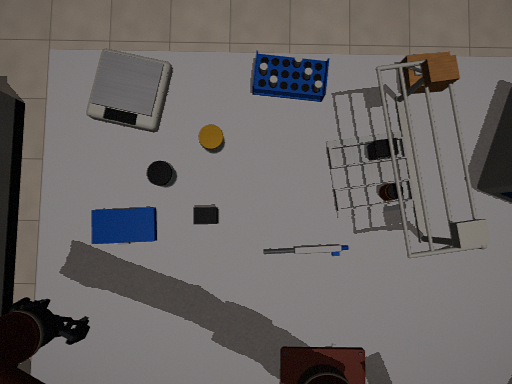

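```bash
python3 - <<'E'
import cv2,numpy as np
a=cv2.imread('pics/top0.png')[80:240,310:500];b=cv2.imread('pics/scene0.png')[110:330,30:210]
f=lambda i:np.uint8(255*(i/255.)**.6)
a=cv2.resize(f(a),None,fx=4,fy=3.75,interpolation=2);cv2.imwrite('pics/a.png',cv2.resize(a,(712,600)))
cv2.imwrite('pics/b.png',cv2.resize(f(b),(491,600),interpolation=2))
E
```

```text
(no output)
```

View pics/a.png

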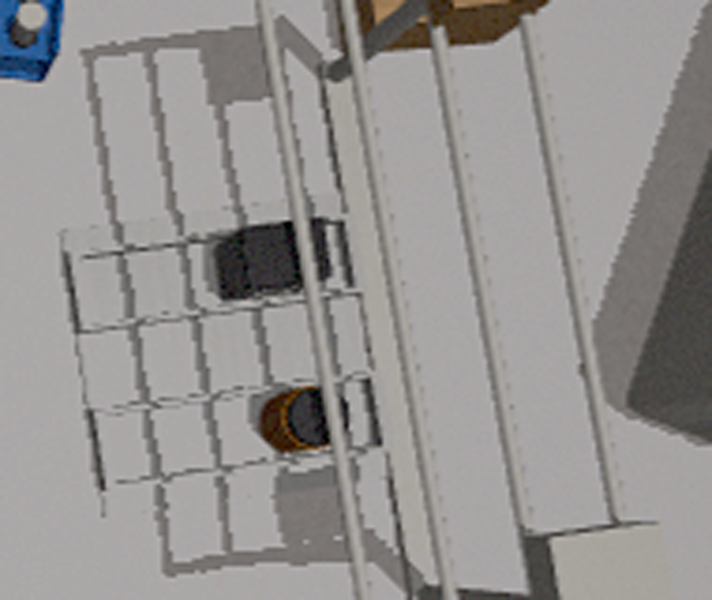

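View pics/b.png

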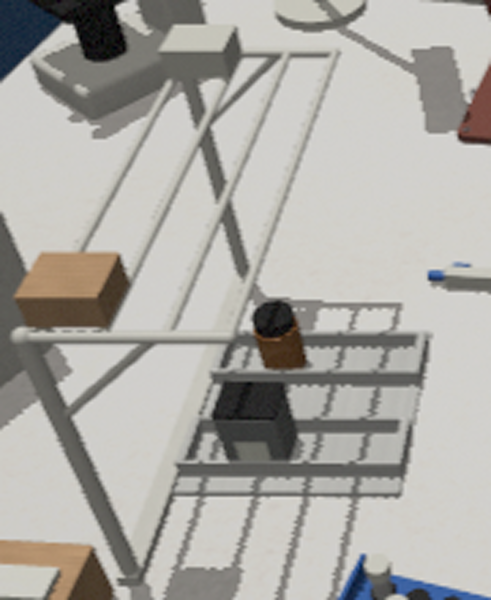

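```bash
cat >h.py <<'E'
import numpy as np,cv2
from scipy.spatial.transform import Rotation as R
from rig import sensors,viewer
def cam(n,save=None):
    s=sensors.get_state();d=viewer.get_image(n)
    if n=='wrist':
        T=np.eye(4);T[:3,:3]=s['eef_rot'];T[:3,3]=s['tool_pos'];T=T@np.array(d['tool_from_camera'])
        d['eye'],d['rotation']=T[:3,3],T[:3,:3]
    if save: cv2.imwrite(save,d['image'][:,:,::-1])
    return d
def ray(d,p):
    p=np.atleast_2d(p).astype(float);v=np.c_[(p[:,0]-d['cx'])/d['fx'],(p[:,1]-d['cy'])/d['fy'],np.ones(len(p))]
    return v@np.array(d['rotation']).T
def plane(d,p,z):
    v=ray(d,p);e=np.array(d['eye']);return e+v*((z-e[2])/v[:,2])[:,None]
def tri(d1,p1,d2,p2):
    A=[];b=[]
    for d,p in((d1,p1),(d2,p2)):
        v=ray(d,p)[0];v/=np.linalg.norm(v);M=np.eye(3)-np.outer(v,v);A.append(M);b.append(M@np.array(d['eye']))
    x,*_=np.linalg.lstsq(np.vstack(A),np.hstack(b),rcond=None)
    return x,np.linalg.norm(np.vstack(A)@x-np.hstack(b))
def proj(d,P):
    c=(np.atleast_2d(P)-d['eye'])@np.array(d['rotation']);return c[:,:2]/c[:,2:]*[d['fx'],d['fy']]+[d['cx'],d['cy']]
def tool(yaw,lean):
    "tool x horizontally toward yaw (the front), body leaning toward yaw by lean (rad)"
    R0=R.from_euler('z',yaw).as_matrix()@np.diag([1,-1,-1.])
    return R0@R.from_euler('y',lean).as_matrix()   # checked by print of z axis
def plan(pos,rot):
    s=sensors.get_state();C=np.array(s['eef_rot']);rot=np.array(rot)
    print('turn/0.1',np.round(R.from_matrix(C.T@rot).as_rotvec()/.1,2),'then shift/0.06 in new axes',np.round(rot.T@(np.array(pos)-s['tool_pos'])/.06,2),'| in old axes',np.round(C.T@(np.array(pos)-s['tool_pos'])/.06,2))
E
python3 - <<'E'
from h import *
t=cam('top');s=cam('scene')
print('z axis lean',tool(np.pi/2,.6)[:,2])
# new tub
for d,roi in((t,(180,195,230,235)),(s,(290,215,335,255))):
    x0,y0,x1,y1=roi;m=(d['image'][y0:y1,x0:x1].max(2)<90).astype(np.uint8)
    n,l,st,c=cv2.connectedComponentsWithStats(m);k=1+st[1:,4].argmax()
    cn=cv2.findContours(np.uint8(l==k),0,2)[0][0];r=cv2.minAreaRect(cn);print(st[k],cv2.boxPoints(r)+[x0,y0])
A=lambda u,v:(310+u/3.747,80+v/3.75)
for nm,p,z in(('stop far',A(70,262),.024),('stop near',A(100,470),.024),('g1L',A(83,257),.024),('g2L',A(80,330),.024),('g2R',A(360,295),.024),('g3L',A(90,410),.024),('g4L',A(118,482),.024),('g4R',A(320,455),.024),('wire0',A(265,0),.3),('wire1',A(362,600),.3),('tubfront0',A(217,235),.082),('tubfront1',A(222,298),.024)):
    print(nm,plane(t,p,z)[0].round(3))
B=lambda u,v:(30+u/2.728,110+v/2.727)
print('jarcap',tri(t,A(315,415),s,B(272,318)), 'stopcorner',tri(t,A(100,490),s,B(425,338)))
E
```

```text
z axis lean [ 1.25375815e-16  5.64642473e-01 -8.25335615e-01]
[ 13   9  26  20 483] [[193. 204.]
 [218. 204.]
 [218. 223.]
 [193. 223.]]
[ 11   7  24  31 653] [[300.68778229 251.55656433]
 [302.12217331 221.43438911]
 [324.16742325 222.48416138]
 [322.73303223 252.6063385 ]]
stop far [ 0.66  -0.012  0.024]
stop near [ 0.505 -0.035  0.024]
g1L [ 0.664 -0.022  0.024]
g2L [ 0.609 -0.02   0.024]
g2R [ 0.639 -0.229  0.024]
g3L [ 0.549 -0.028  0.024]
g4L [ 0.496 -0.048  0.024]
g4R [ 0.519 -0.198  0.024]
wire0 [ 0.764 -0.072  0.3  ]
wire1 [ 0.425 -0.123  0.3  ]
tubfront0 [ 0.671 -0.106  0.082]
tubfront1 [ 0.635 -0.126  0.024]
jarcap (array([ 0.54512644, -0.17889075,  0.07309998]), np.float64(0.0019296820962893164)) stopcorner (array([ 0.49105263, -0.03947903,  0.01361255]), np.float64(0.0033009442903763064))
```

```bash
sed -i "s/euler('y',lean)/euler('y',-lean)/" h.py; python3 - <<'E'
from h import *
t=cam('top');print(plane(t,(205.5,213.5),.076))
plan([.45,.27,.23],tool(np.radians(98.3),0))
E
```

```text
[[0.47544023 0.32190525 0.076     ]]
turn/0.1 [-0.    0.   10.23] then shift/0.06 in new axes [-5.88  2.43  0.02] | in old axes [-5.14 -3.75  0.02]
```

```bash
python3 -m inch '[{"delta_pos":[-0.5,-0.4,0],"delta_rot":[0,0,1],"grip":1},{"delta_pos":[-0.5,-0.4,0],"delta_rot":[0,0,1],"grip":1},{"delta_pos":[-0.5,-0.2,0],"delta_rot":[0,0,1],"grip":1},{"delta_pos":[-0.5,-0.1,0],"delta_rot":[0,0,1],"grip":1},{"delta_pos":[-0.6,0,0],"delta_rot":[0,0,1],"grip":1},{"delta_pos":[-0.6,0,0],"delta_rot":[0,0,1],"grip":1},{"delta_pos":[-0.6,0.2,0],"delta_rot":[0,0,1],"grip":1},{"delta_pos":[-0.6,0.2,0],"delta_rot":[0,0,1],"grip":1},{"delta_pos":[-0.6,0.2,0],"delta_rot":[0,0,1],"grip":1},{"delta_pos":[-0.6,0.2,0],"delta_rot":[0,0,1],"grip":1},{"delta_pos":[0,0,0],"delta_rot":[0,0,0.2],"grip":1},{"delta_pos":[0,0,0],"delta_rot":[0,0,0],"grip":1}]'
python3 - <<'E'
from h import *
cam('wrist','pics/w1.png');plan([.62,.06,.26],tool(np.radians(98.3),0))
E
```

```text
clock: 1.8
tool_pos: [0.4737, 0.3119, 0.2313]
eef_rot: [[-0.146, 0.989, -0.0], [0.989, 0.146, 0.0], [0.0, -0.0, -1.0]]
force: [-0.3, 1.6, -0.2]
gripper_width: 1.001
grasp_force: 0.0
turn/0.1 [-0.   -0.    0.04] then shift/0.06 in new axes [-4.52  1.81 -0.48] | in old axes [-4.52  1.8  -0.48]
```

View pics/w1.png

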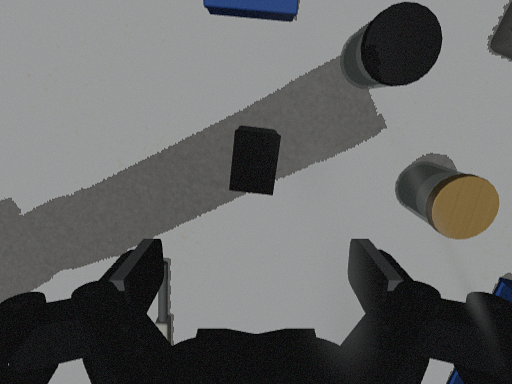

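```bash
cat >>h.py <<'E'
def dark(d,roi,th):
    x0,y0,x1,y1=roi;m=(d['image'][y0:y1,x0:x1].max(2)<th).astype(np.uint8)
    n,l,st,c=cv2.connectedComponentsWithStats(m);k=1+st[1:,4].argmax()
    cn=max(cv2.findContours(np.uint8(l==k),0,2)[0],key=len);return cn.reshape(-1,2)+[x0,y0]
E
python3 - <<'E'
from h import *
import pickle
d=cam('wrist');pickle.dump(d,open('w1.pkl','wb'))
im=d['image']
for th in(15,20,25,35,50,70):
    c=dark(d,(215,110,295,210),th);r=cv2.minAreaRect(c.astype(np.int32));print(th,cv2.contourArea(c.astype(np.int32)),np.round(cv2.boxPoints(r)).tolist())
print(im[120:200:3,255].max(1),im[160,225:285:2].max(1))
E
python3 -m inch '[{"delta_pos":[-0.7,0,0],"delta_rot":[0,0,0],"grip":1},{"delta_pos":[-0.3,0,0],"delta_rot":[0,0,0],"grip":1},{"delta_pos":[0,0,0],"delta_rot":[0,0,0],"grip":1}]' >/dev/null
python3 - <<'E'
from h import *
import pickle
d=cam('wrist');pickle.dump(d,open('w2.pkl','wb'))
d1=pickle.load(open('w1.pkl','rb'))
t=np.array([.475,.322,.076]);u=proj(d,t)[0].astype(int);print(u)
ro=(u[0]-45,max(0,u[1]-55),u[0]+45,u[1]+55)
for th in(15,20,25,35,50,70):
    c=dark(d,ro,th);r=cv2.minAreaRect(c.astype(np.int32));print(th,cv2.contourArea(c.astype(np.int32)),np.round(cv2.boxPoints(r)).tolist())
a=cv2.resize(d1['image'][110:210,205:305],(400,400),interpolation=0);b=cv2.resize(d['image'][max(0,u[1]-50):u[1]+50,u[0]-50:u[0]+50],(400,400),interpolation=0)
cv2.imwrite('pics/c.png',np.uint8(255*(np.hstack([a,b])[:,:,::-1]/255.)**.4))
E
```

```text
15 0.5 [[237.0, 178.0], [239.0, 174.0], [247.0, 178.0], [245.0, 181.0]]
20 369.0 [[230.0, 190.0], [233.0, 153.0], [276.0, 156.0], [273.0, 194.0]]
25 2285.0 [[229.0, 190.0], [236.0, 129.0], [280.0, 134.0], [273.0, 195.0]]
35 2752.5 [[229.0, 190.0], [236.0, 126.0], [281.0, 130.0], [274.0, 195.0]]
50 2788.0 [[229.0, 190.0], [236.0, 125.0], [281.0, 130.0], [274.0, 195.0]]
70 2843.5 [[228.0, 191.0], [236.0, 125.0], [282.0, 130.0], [273.0, 196.0]]
[ 92  96  96  22  29  28  26  18  22  14  20  16  33  30  22  23  30  12
  18  30  18   9  14  28   7 157 154] [89 94 87 90 19 13 20 14 14 12 18 28 22 16 14 21 25 29 22 24 22 14 22 23
 21 30 20 97 93 92]
[258 101]
15 0.5 [[229.0, 127.0], [234.0, 123.0], [235.0, 125.0], [230.0, 128.0]]
20 29.0 [[227.0, 104.0], [258.0, 99.0], [260.0, 111.0], [229.0, 116.0]]
25 1169.0 [[227.0, 128.0], [232.0, 86.0], [278.0, 91.0], [273.0, 133.0]]
35 1578.5 [[227.0, 128.0], [232.0, 78.0], [279.0, 83.0], [274.0, 134.0]]
50 3057.5 [[225.0, 128.0], [234.0, 62.0], [282.0, 68.0], [273.0, 134.0]]
70 3121.0 [[225.0, 129.0], [233.0, 62.0], [282.0, 68.0], [273.0, 135.0]]
```

View pics/c.png

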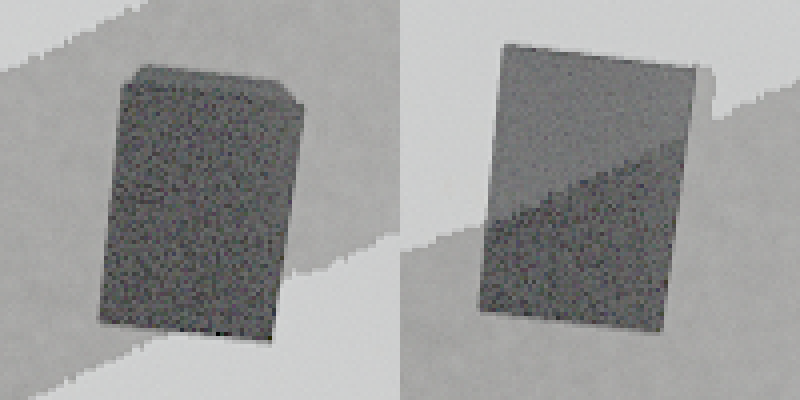

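```bash
python3 - <<'E'
from h import *
import pickle
d1,d2=(pickle.load(open(f'w{i}.pkl','rb')) for i in(1,2))
P=np.array([(122,86),(303,105),(271,343),(99,322)])/4+[205,110]-.5
Q=np.array([(103,43),(296,67),(263,333),(80,312)])/4+[208,51]-.5
X=[]
for p,q in zip(P,Q):
    x,e=tri(d1,p,d2,q);X.append(x);print(x.round(4),round(e,4))
for d,p in((d1,P),(d2,Q)):
    x=plane(d,p,.076);v=(x[0]+x[1]-x[2]-x[3])/2;w=(x[1]+x[2]-x[0]-x[3])/2
    print('centre',x.mean(0).round(4),'yaw',np.degrees(np.arctan2(v[1],v[0])).round(2),'L',np.linalg.norm(v).round(4),'W',np.linalg.norm(w).round(4), 'Wyaw',np.degrees(np.arctan2(w[1],w[0])).round(2))
plan([.62,.05,.27],tool(np.radians(98.3),0))
E
```

```text
[0.4478 0.3526 0.0787] 0.0001
[0.491  0.3543 0.0755] 0.0004
[0.4931 0.2949 0.0749] 0.0004
[0.4494 0.2932 0.0725] 0.0002
centre [0.4701 0.324  0.076 ] yaw 91.86 L 0.0587 W 0.0431 Wyaw 1.87
centre [0.4705 0.3239 0.076 ] yaw 92.03 L 0.0594 W 0.0435 Wyaw 1.81
turn/0.1 [ 0.   -0.01  0.03] then shift/0.06 in new axes [-3.69  1.78 -0.64] | in old axes [-3.7   1.77 -0.64]
```

```bash
python3 -m inch '[{"delta_pos":[-0.74,0.36,-0.13],"delta_rot":[0,0,0],"grip":1},{"delta_pos":[-0.74,0.36,-0.13],"delta_rot":[0,0,0],"grip":1},{"delta_pos":[-0.74,0.36,-0.13],"delta_rot":[0,0,0],"grip":1},{"delta_pos":[-0.74,0.36,-0.13],"delta_rot":[0,0,0],"grip":1},{"delta_pos":[-0.74,0.36,-0.13],"delta_rot":[0,0,0],"grip":1},{"delta_pos":[0,0,0],"delta_rot":[0,0,0],"grip":1}]' >/dev/null
python3 - <<'E'
from h import *
import pickle
d=cam('wrist');pickle.dump(d,open('w3.pkl','wb'))
im=np.uint8(255*(d['image'][:,:,::-1]/255.)**.6)
cv2.imwrite('pics/w3.png',cv2.resize(im,(800,600),interpolation=2))
E
python3 -m inch '[{"delta_pos":[-0.6,0,0.2],"delta_rot":[0,0,0],"grip":1},{"delta_pos":[0,0,0],"delta_rot":[0,0,0],"grip":1}]'
python3 - <<'E'
from h import *
import pickle
d=cam('wrist');pickle.dump(d,open('w4.pkl','wb'))
im=np.uint8(255*(d['image'][:,:,::-1]/255.)**.6)
cv2.imwrite('pics/w4.png',cv2.resize(im,(800,600),interpolation=2))
E
```

```text
clock: 3.38
tool_pos: [0.6267, 0.0131, 0.2571]
eef_rot: [[-0.147, 0.989, -0.002], [0.989, 0.147, -0.001], [-0.0, -0.002, -1.0]]
force: [0.4, 0.2, -0.2]
gripper_width: 1.0
grasp_force: 0.0
```

View pics/w3.png

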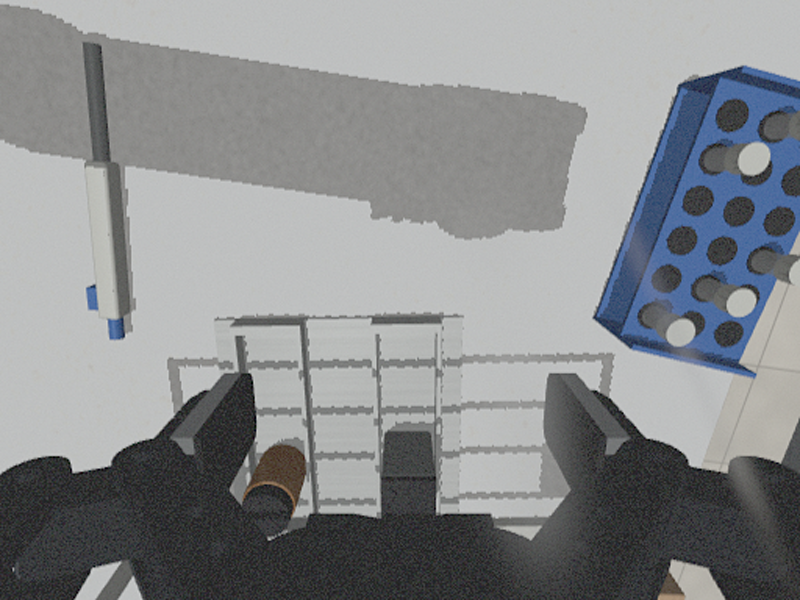

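View pics/w4.png

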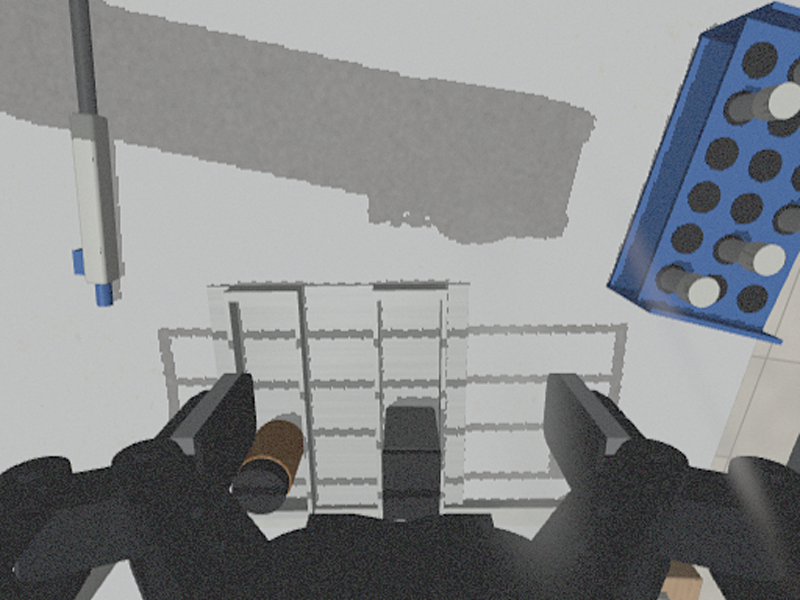

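```bash
python3 - <<'E'
from h import *
import pickle
ims=[]
for i,(y0,x0) in((3,(195,130)),(4,(175,130))):
    d=pickle.load(open(f'w{i}.pkl','rb'));c=d['image'][y0:y0+75,x0:x0+175]
    c=cv2.resize(c,(700,300),interpolation=0);ims.append(np.uint8(255*(c[:,:,::-1]/255.)**.8))
    g=d['image'].astype(int).mean(2)
    for r in (y0+22,y0+40): print(i,r,*[f"{c}:{int(v)}" for c,v in enumerate(g[r-1:r+2].mean(0)[225:300],225)])
    print(i,'col265',*[f"{r}:{int(v)}" for r,v in enumerate(g[y0-5:y0+25,260:270].mean(1),y0-5)])
cv2.imwrite('pics/e.png',np.vstack(ims))
E
```

```text
3 217 225:151 226:150 227:152 228:150 229:151 230:151 231:150 232:151 233:150 234:150 235:149 236:149 237:151 238:152 239:155 240:103 241:65 242:74 243:101 244:152 245:149 246:149 247:148 248:148 249:148 250:148 251:147 252:148 253:148 254:146 255:147 256:147 257:147 258:148 259:146 260:146 261:147 262:146 263:144 264:145 265:145 266:145 267:144 268:145 269:145 270:144 271:144 272:143 273:143 274:145 275:144 276:145 277:146 278:98 279:92 280:149 281:150 282:115 283:101 284:142 285:142 286:141 287:140 288:141 289:142 290:141 291:141 292:141 293:142 294:139 295:137 296:158 297:157 298:156 299:158
3 235 225:114 226:115 227:111 228:115 229:113 230:112 231:112 232:139 233:139 234:139 235:111 236:110 237:115 238:120 239:119 240:150 241:54 242:77 243:86 244:139 245:111 246:112 247:110 248:110 249:136 250:137 251:138 252:137 253:138 254:112 255:112 256:110 257:111 258:109 259:134 260:136 261:133 262:135 263:137 264:111 265:111 266:110 267:109 268:134 269:134 270:135 271:133 272:133 273:136 274:110 275:108 276:134 277:138 278:91 279:80 280:119 281:143 282:107 283:135 284:108 285:148 286:133 2
[... 1047 characters left out ...]
8:88 239:151 240:149 241:155 242:53 243:79 244:80 245:90 246:90 247:89 248:89 249:90 250:87 251:116 252:116 253:118 254:89 255:90 256:91 257:89 258:90 259:90 260:87 261:114 262:115 263:116 264:90 265:88 266:92 267:91 268:88 269:89 270:115 271:111 272:114 273:114 274:90 275:90 276:89 277:89 278:90 279:115 280:118 281:78 282:91 283:147 284:147 285:129 286:90 287:89 288:116 289:116 290:115 291:116 292:116 293:116 294:94 295:93 296:94 297:94 298:117 299:124
4 col265 170:157 171:158 172:159 173:159 174:158 175:159 176:159 177:159 178:155 179:127 180:88 181:73 182:46 183:46 184:43 185:89 186:144 187:159 188:157 189:156 190:156 191:156 192:155 193:155 194:156 195:153 196:151 197:151 198:150 199:149
```

View pics/e.png

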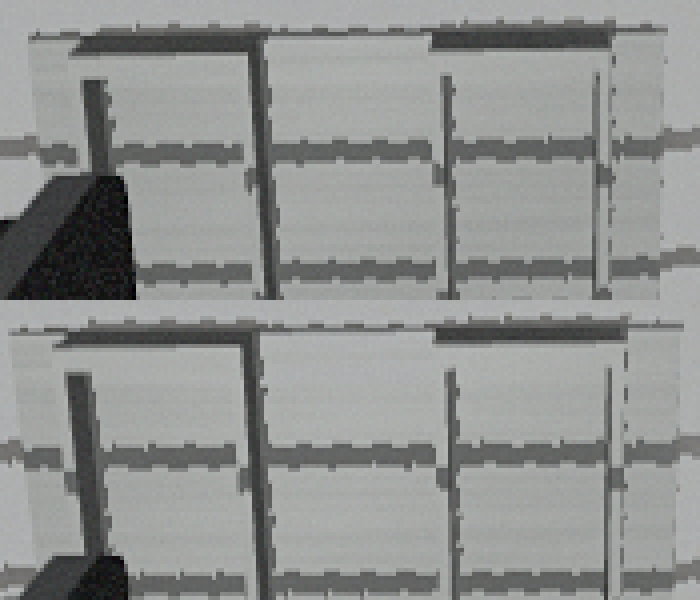

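```bash
python3 - <<'E'
from h import *
import pickle
d3,d4=(pickle.load(open(f'w{i}.pkl','rb')) for i in(3,4))
# tub lid / guide rows by intensities
for i,d in((3,d3),(4,d4)):
    g=d['image'].astype(int).mean(2); r=307 if i==3 else 290
    print(i,'rows',*[int(v) for v in g[r-12:r+12,250:275].mean(1)],'cols',*[f"{c}:{int(v)}" for c,v in list(enumerate(g[r-6:r-2].mean(0)))[238:290]])
for nm,p,q in(('lidL',(243.5,305.3),(245.5,288)),('lidR',(278.7,305.3),(280.6,288)),('stopouter',(265,206.8),(265,185))):
    print(nm,*tri(d3,p,d4,q),plane(d3,p,.024),plane(d4,q,.024))
for z in (.020,.024,.028):
  for d,l in((d3,((240.4,217),(279.8,217),(260,213.5),(265,206.9),(241.0,235),(280,235))),(d4,((241.4,197),(282.7,197),(262,192),(265,185.3),(242,215),(283,215)))):
    print(z,plane(d,l,z)[:,:2].round(4).tolist())
E
```

```text
3 rows 27 28 27 28 28 28 28 27 33 33 16 13 18 24 24 25 24 24 22 25 23 24 26 23 cols 238:138 239:141 240:133 241:114 242:120 243:55 244:43 245:28 246:30 247:29 248:34 249:31 250:33 251:29 252:30 253:29 254:29 255:31 256:34 257:29 258:32 259:33 260:29 261:29 262:30 263:31 264:31 265:33 266:29 267:31 268:30 269:32 270:33 271:30 272:25 273:29 274:33 275:27 276:31 277:29 278:29 279:77 280:77 281:87 282:111 283:141 284:140 285:139 286:139 287:140 288:139 289:139
4 rows 28 28 29 29 28 29 29 27 33 34 14 14 19 26 26 25 24 25 25 26 25 25 25 25 cols 238:140 239:142 240:135 241:84 242:83 243:75 244:64 245:42 246:25 247:29 248:28 249:30 250:32 251:31 252:27 253:30 254:31 255:32 256:31 257:32 258:32 259:31 260:31 261:32 262:31 263:32 264:34 265:33 266:30 267:31 268:28 269:29 270:31 271:27 272:32 273:31 274:28 275:31 276:30 277:29 278:27 279:34 280:28 281:39 282:79 283:77 284:95 285:139 286:142 287:141 288:141 289:142
lidL [ 0.63441791 -0.12633657  0.08080817] 0.0008835879549010108 [[ 0.63723332 -0.16740886  0.024     ]] [[ 0.6382803  -0.16307409  0.024     ]]
lidR [ 0.67657203 -0.12147195  0.07898
[... 270 characters left out ...]
, -0.0346], [0.6676, -0.0271], [0.6405, -0.0259], [0.6457, -0.0157], [0.6194, -0.0605], [0.6722, -0.0529]]
0.02 [[0.6152, -0.0357], [0.6674, -0.028], [0.6402, -0.0253], [0.6427, -0.016], [0.6193, -0.0597], [0.6719, -0.052]]
0.024 [[0.6151, -0.0331], [0.6671, -0.0256], [0.6402, -0.0245], [0.6454, -0.0144], [0.6193, -0.0587], [0.6716, -0.0512]]
0.024 [[0.6153, -0.0345], [0.6668, -0.0269], [0.64, -0.0242], [0.6424, -0.015], [0.6192, -0.0583], [0.6713, -0.0506]]
0.028 [[0.6151, -0.0316], [0.6665, -0.0242], [0.64, -0.0231], [0.6451, -0.0131], [0.6192, -0.0569], [0.671, -0.0495]]
0.028 [[0.6153, -0.0332], [0.6663, -0.0257], [0.6397, -0.0231], [0.6421, -0.014], [0.6192, -0.0568], [0.6707, -0.0492]]
```

```bash
python3 - <<'E'
from h import *
import pickle
for i in(3,4):
    d=pickle.load(open(f'w{i}.pkl','rb'));g=cv2.GaussianBlur(d['image'],(3,3),0).astype(float).mean(2)
    for c0,c1,r0,r1,sg in((232,250,218,262,-1),(188,212,205,310,-1),(272,286,218,300,1)):
        pts=[]
        for r in range(r0-15*(i==4),r1):
            q=sg*np.diff(g[r,c0:c1]);k=q.argmax()
            if q[k]>25: pts.append((c0+k+.5,r))
        vx,vy,x,y=cv2.fitLine(np.float32(pts),cv2.DIST_HUBER,0,.01,.01).ravel()
        e=plane(d,[(x+vx/vy*(r-y),r) for r in(r0,r1)],.024);v=e[1]-e[0];print(i,len(pts),e[:,:2].round(4).tolist(),'front yaw',np.degrees(np.arctan2(-v[1],-v[0])).round(2))
plan([.649,-.079,.165],tool(np.radians(98.5),np.radians(35)))
E
```

```text
3 42 [[0.6154, -0.0345], [0.6239, -0.099]] front yaw 97.46
3 93 [[0.549, -0.0256], [0.574, -0.1844]] front yaw 98.94
3 52 [[0.6664, -0.0272], [0.6905, -0.1509]] front yaw 101.02
4 58 [[0.6192, -0.0624], [0.6289, -0.1244]] front yaw 98.83
4 114 [[0.5533, -0.0543], [0.5779, -0.2075]] front yaw 99.1
4 70 [[0.6712, -0.0547], [0.6926, -0.1742]] front yaw 100.13
turn/0.1 [-0.01 -6.11  0.01] then shift/0.06 in new axes [-0.43  0.13  2.18] | in old axes [-1.6   0.13  1.54]
```

```bash
python3 -m inch '[{"delta_pos":[0,0,0],"delta_rot":[0,0,-0.06],"grip":1},{"delta_pos":[0,0,0],"delta_rot":[0,-1,0],"grip":1},{"delta_pos":[0,0,0],"delta_rot":[0,-1,0],"grip":1},{"delta_pos":[0,0,0],"delta_rot":[0,-1,0],"grip":1},{"delta_pos":[0,0,0],"delta_rot":[0,-1,0],"grip":1},{"delta_pos":[0,0,0],"delta_rot":[0,-1,0],"grip":1},{"delta_pos":[0,0,0],"delta_rot":[0,-1,0],"grip":1},{"delta_pos":[-0.2,0.07,0.7],"delta_rot":[0,-0.1,0],"grip":1},{"delta_pos":[-0.2,0.06,0.7],"delta_rot":[0,0,0],"grip":1},{"delta_pos":[0,0,0.7],"delta_rot":[0,0,0],"grip":1},{"delta_pos":[0,0,0],"delta_rot":[0,0,0],"grip":1}]'
python3 - <<'E'
from h import *
d=cam('wrist','pics/w5.png')
plan([.6620,-.1645,.0424],tool(np.radians(98.9),np.radians(35)))
E
```

```text
clock: 4.8
tool_pos: [0.6474, -0.0763, 0.1663]
eef_rot: [[-0.127, 0.988, 0.084], [0.809, 0.152, -0.567], [-0.573, -0.004, -0.819]]
force: [0.1, 0.1, 0.8]
gripper_width: 0.999
grasp_force: 0.0
turn/0.1 [-0.02 -0.01  0.  ] then shift/0.06 in new axes [-0.04 -0.01  2.58] | in old axes [-0.04 -0.01  2.58]
```

View pics/w5.png

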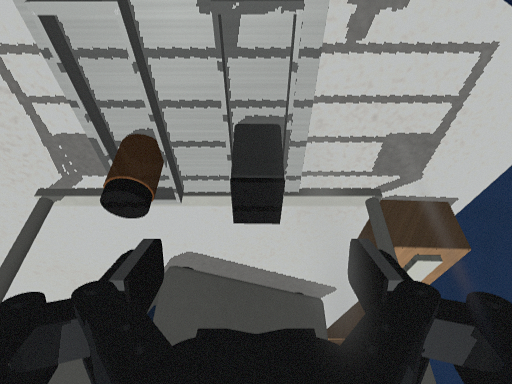

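```bash
python3 -m inch '[{"delta_pos":[-0.04,0,0.6],"delta_rot":[0,0,0],"grip":1},{"delta_pos":[0,0,0.6],"delta_rot":[0,0,0],"grip":1},{"delta_pos":[0,0,0.5],"delta_rot":[0,0,0],"grip":1},{"delta_pos":[0,0,0.5],"delta_rot":[0,0,0],"grip":1},{"delta_pos":[0,0,0.38],"delta_rot":[0,0,0],"grip":1},{"delta_pos":[0,0,0],"delta_rot":[0,0,0],"grip":1}]' 
python3 -m inch '[{"delta_pos":[0,0,0],"delta_rot":[0,0,0],"grip":0.3},{"delta_pos":[0,0,0],"delta_rot":[0,0,0],"grip":0.3},{"delta_pos":[0,0,0],"delta_rot":[0,0,0],"grip":0.3},{"delta_pos":[0,0,0],"delta_rot":[0,0,0],"grip":0.3},{"delta_pos":[0,0,0],"delta_rot":[0,0,0],"grip":0.3},{"delta_pos":[0,0,0],"delta_rot":[0,0,0],"grip":0.3}]' 25
python3 - <<'E'
from h import *
s=sensors.get_state();C=np.array(s['eef_rot']);u=np.array([.1547,-.988,0])
print('per 0.06 m forward, tool axes',np.round(C.T@-u,3),'up',np.round(C.T@[0,0,1],3))
E
```

```text
clock: 5.6
tool_pos: [0.6633, -0.1641, 0.0429]
eef_rot: [[-0.127, 0.988, 0.088], [0.81, 0.154, -0.566], [-0.573, -0.001, -0.82]]
force: [0.1, 0.1, 0.6]
gripper_width: 1.001
grasp_force: 0.0
clock: 6.35
tool_pos: [0.6637, -0.1642, 0.0439]
eef_rot: [[-0.126, 0.988, 0.089], [0.81, 0.154, -0.565], [-0.572, 0.001, -0.82]]
force: [-2.8, 4.1, 7.0]
gripper_width: 0.511
grasp_force: 21.5
per 0.06 m forward, tool axes [ 0.82  -0.    -0.572] up [-0.572  0.001 -0.82 ]
```

```bash
python3 -m inch '[{"delta_pos":[0.237,0,-0.185],"delta_rot":[0,0,0],"grip":0.3},{"delta_pos":[0.246,0,-0.172],"delta_rot":[0,0,0],"grip":0.3},{"delta_pos":[0.246,0,-0.172],"delta_rot":[0,0,0],"grip":0.3},{"delta_pos":[0.246,0,-0.172],"delta_rot":[0,0,0],"grip":0.3},{"delta_pos":[0.246,0,-0.172],"delta_rot":[0,0,0],"grip":0.3},{"delta_pos":[0,0,0],"delta_rot":[0,0,0],"grip":0.3}]'
python3 -m inch '[{"delta_pos":[0.055,0,-0.038],"delta_rot":[0,0,0],"grip":0.3},{"delta_pos":[0.055,0,-0.038],"delta_rot":[0,0,0],"grip":0.3},{"delta_pos":[0,0,0],"delta_rot":[0,0,0],"grip":0.3}]'
```

```text
clock: 7.1
tool_pos: [0.6495, -0.0734, 0.0438]
eef_rot: [[-0.128, 0.988, 0.09], [0.81, 0.156, -0.565], [-0.572, 0.0, -0.82]]
force: [-0.1, 3.8, 2.7]
gripper_width: 0.509
grasp_force: 23.0
clock: 7.48
tool_pos: [0.6478, -0.0686, 0.0439]
eef_rot: [[-0.125, 0.988, 0.087], [0.81, 0.153, -0.566], [-0.573, -0.0, -0.82]]
force: [-2.2, 0.2, 2.5]
gripper_width: 0.51
grasp_force: 22.8
```

```bash
python3 -m inch '[{"delta_pos":[0.04,0,-0.03],"delta_rot":[0,0,0],"grip":0.3},{"delta_pos":[0,0,0],"delta_rot":[0,0,0],"grip":0.3},{"delta_pos":[0,0,0],"delta_rot":[0,0,0],"grip":0.3}]'
python3 -m inch '[{"delta_pos":[0.04,0,-0.03],"delta_rot":[0,0,0],"grip":0.3},{"delta_pos":[0,0,0],"delta_rot":[0,0,0],"grip":0.3},{"delta_pos":[0,0,0],"delta_rot":[0,0,0],"grip":0.3}]'
```

```text
clock: 7.85
tool_pos: [0.6474, -0.0653, 0.0439]
eef_rot: [[-0.126, 0.988, 0.088], [0.81, 0.153, -0.566], [-0.573, -0.0, -0.82]]
force: [-0.9, -0.6, 1.1]
gripper_width: 0.514
grasp_force: 22.6
clock: 8.22
tool_pos: [0.647, -0.0622, 0.0439]
eef_rot: [[-0.126, 0.988, 0.088], [0.81, 0.154, -0.566], [-0.573, -0.0, -0.82]]
force: [-1.5, 0.2, -0.7]
gripper_width: 0.512
grasp_force: 22.9
```

```bash
python3 -m inch '[{"delta_pos":[0.04,0,-0.03],"delta_rot":[0,0,0],"grip":0.3},{"delta_pos":[0,0,0],"delta_rot":[0,0,0],"grip":0.3},{"delta_pos":[0,0,0],"delta_rot":[0,0,0],"grip":0.3}]'
python3 -m inch '[{"delta_pos":[0.04,0,-0.03],"delta_rot":[0,0,0],"grip":0.3},{"delta_pos":[0,0,0],"delta_rot":[0,0,0],"grip":0.3},{"delta_pos":[0,0,0],"delta_rot":[0,0,0],"grip":0.3}]'
python3 - <<'E'
from h import *
import pickle
w=cam('wrist','pics/w6.png');t=cam('top','pics/t6.png');s=cam('scene','pics/s6.png')
pickle.dump((w,t,s),open('v6.pkl','wb'))
g=w['image'].astype(int).mean(2)
for c in(250,262,275):print(c,*[f"{r}:{int(v)}" for r,v in enumerate(g[:330:3,c])])
E
```

```text
clock: 8.6
tool_pos: [0.6465, -0.0609, 0.0446]
eef_rot: [[-0.125, 0.988, 0.087], [0.809, 0.152, -0.568], [-0.574, -0.0, -0.819]]
force: [1.1, -4.4, -0.2]
gripper_width: 0.512
grasp_force: 24.3
clock: 8.98
tool_pos: [0.6462, -0.0589, 0.0452]
eef_rot: [[-0.124, 0.988, 0.087], [0.809, 0.152, -0.568], [-0.575, 0.0, -0.818]]
force: [1.3, -7.2, 1.9]
gripper_width: 0.515
grasp_force: 25.1
250 0:136 1:140 2:138 3:140 4:140 5:137 6:136 7:135 8:137 9:138 10:137 11:136 12:136 13:136 14:137 15:134 16:138 17:138 18:139 19:142 20:141 21:136 22:130 23:131 24:134 25:136 26:140 27:135 28:136 29:136 30:136 31:138 32:134 33:136 34:138 35:135 36:131 37:133 38:131 39:102 40:87 41:88 42:81 43:84 44:85 45:84 46:83 47:80 48:85 49:83 50:86 51:112 52:109 53:111 54:111 55:49 56:53 57:50 58:51 59:48 60:54 61:52 62:54 63:51 64:51 65:50 66:50 67:51 68:53 69:52 70:48 71:54 72:52 73:51 74:48 75:49 76:50 77:51 78:50 79:53 80:55 81:50 82:51 83:53 84:50 85:50 86:51 87:57 88:70 89:59 90:23 91:18 92:14 93:25 94:30 95:11 96:29 97:35 98:37 99:34 100:36 101:37 102:31 103:34 104:34 105:34 106:39 107:35 108:31 109:34
262 0:1
[... 705 characters left out ...]
:140 1:140 2:141 3:143 4:142 5:139 6:135 7:135 8:137 9:135 10:137 11:140 12:139 13:134 14:131 15:136 16:132 17:130 18:133 19:134 20:135 21:136 22:133 23:131 24:131 25:131 26:134 27:134 28:132 29:128 30:125 31:124 32:133 33:139 34:139 35:142 36:141 37:135 38:129 39:91 40:86 41:86 42:81 43:84 44:85 45:85 46:84 47:79 48:85 49:83 50:88 51:110 52:108 53:111 54:112 55:50 56:52 57:49 58:47 59:53 60:51 61:52 62:51 63:51 64:54 65:55 66:45 67:53 68:52 69:49 70:51 71:48 72:51 73:57 74:50 75:50 76:54 77:52 78:52 79:49 80:51 81:48 82:53 83:48 84:49 85:53 86:49 87:59 88:69 89:58 90:20 91:15 92:20 93:9 94:27 95:38 96:38 97:37 98:30 99:39 100:37 101:31 102:37 103:33 104:32 105:34 106:31 107:32 108:37 109:42
```

```bash
python3 - <<'E'
from h import *
import pickle
w,t,s=pickle.load(open('v6.pkl','rb'))
u=np.array([.1547,-.988]);p0=np.array([.640,-.0243])
for r in(264,269):
    p=plane(w,(262,r),.082)[0];print(r,p,'behind stop',(p[:2]-p0)@u)
for r in(152,165):p=plane(w,(262,r),.024)[0];print(r,p,'stop',(p[:2]-p0)@u)
E
python3 -m inch '[{"delta_pos":[0.04,0,-0.03],"delta_rot":[0,0,0],"grip":0.3},{"delta_pos":[0,0,0],"delta_rot":[0,0,0],"grip":0.3},{"delta_pos":[0,0,0],"delta_rot":[0,0,0],"grip":0.3}]'
```

```text
264 [ 0.63962073 -0.00555656  0.082     ] behind stop -0.018577194050410733
269 [ 0.64017207 -0.00882082  0.082     ] behind stop -0.015266807080516939
152 [ 0.64218011 -0.0158081   0.024     ] stop -0.008052733593442794
165 [ 0.64353188 -0.02381136  0.024     ] stop 6.361047864962785e-05
clock: 9.5
tool_pos: [0.6458, -0.0566, 0.0458]
eef_rot: [[-0.123, 0.989, 0.087], [0.808, 0.151, -0.569], [-0.576, 0.0, -0.818]]
force: [0.3, -7.9, 3.8]
gripper_width: 0.511
grasp_force: 25.9
```

```bash
python3 -m inch '[{"delta_pos":[-0.096,0,0.067],"delta_rot":[0,0,0],"grip":0.3},{"delta_pos":[0,0,0],"delta_rot":[0,0,0],"grip":0.3},{"delta_pos":[0,0,0],"delta_rot":[0,0,0],"grip":0.6},{"delta_pos":[0,0,0],"delta_rot":[0,0,0],"grip":1},{"delta_pos":[0,0,0],"delta_rot":[0,0,0],"grip":1},{"delta_pos":[0,0,0],"delta_rot":[0,0,0],"grip":1}]'
python3 - <<'E'
from h import *
w=cam('wrist')
u=np.array([.1547,-.988]);p0=np.array([.640,-.0243])
g=w['image'].astype(int).mean(2)[:,255:270].mean(1)
print(*[f"{r}:{int(v)}" for r,v in list(enumerate(g))[120:330:2]])
for r in range(140,320,6):
    a=plane(w,(262,r),.024)[0];p=plane(w,(262,r),.082)[0];print(r,((a[:2]-p0)@u*1e3).round(1),((p[:2]-p0)@u*1e3).round(1),end=' | ')
E
```

```text
clock: 10.25
tool_pos: [0.6467, -0.0604, 0.0443]
eef_rot: [[-0.126, 0.988, 0.088], [0.81, 0.154, -0.566], [-0.573, -0.0, -0.82]]
force: [0.9, -0.2, -0.2]
gripper_width: 0.999
grasp_force: 0.0
120:82 122:81 124:80 126:80 128:79 130:80 132:81 134:81 136:82 138:80 140:77 142:80 144:79 146:79 148:80 150:99 152:105 154:120 156:188 158:183 160:101 162:100 164:46 166:49 168:49 170:48 172:49 174:49 176:49 178:50 180:49 182:49 184:49 186:48 188:48 190:48 192:50 194:49 196:48 198:49 200:49 202:49 204:48 206:48 208:48 210:48 212:48 214:48 216:49 218:49 220:47 222:47 224:49 226:48 228:49 230:49 232:48 234:48 236:48 238:49 240:48 242:48 244:48 246:49 248:48 250:48 252:49 254:49 256:49 258:49 260:48 262:49 264:49 266:48 268:49 270:55 272:60 274:65 276:58 278:16 280:16 282:20 284:18 286:20 288:18 290:22 292:36 294:33 296:33 298:33 300:33 302:33 304:33 306:33 308:33 310:32 312:34 314:33 316:33 318:32 320:31 322:33 324:26 326:21 328:21
140 -14.2 -65.0 | 146 -10.8 -63.6 | 152 -7.3 -62.2 | 158 -3.7 -60.7 | 164 0.0 -59.2 | 170 4.0 -57.5 | 176 8.1 -55.9 | 182 12.4 -54.1 | 188 16.8 -52.3 | 194 21.5 -50.3 | 200 26.5 -48.3 | 206 31.7 -46.2 | 212 37.1 -44.0 | 218 42.8 -41.6 | 224 48.8 -39.2 | 230 55.2 -36.6 | 236 61.9 -33.8 | 242 69.1 -30.9 | 248 76.6 -27.8 | 254 84.6 -24.5 | 260 93.2 -21.0 | 266 102.3 -17.3 | 272 112.0 -13.3 | 278 122.4 -9.1 | 284 133.6 -4.5 | 290 145.6 0.4 | 296 158.6 5.8 | 302 172.7 11.5 | 308 188.0 17.8 | 314 204.6 24.6 |
```

```bash
python3 -m inch '[{"delta_pos":[0,0,-0.5],"delta_rot":[0,0,0],"grip":1},{"delta_pos":[0,0,-1],"delta_rot":[0,0,0],"grip":1},{"delta_pos":[0,0,-1],"delta_rot":[0,0,0],"grip":1},{"delta_pos":[0,0,-0.5],"delta_rot":[0,0,0],"grip":1},{"delta_pos":[0,0,0],"delta_rot":[0,0,0],"grip":1}]'
python3 - <<'E'
from h import *
t=cam('top');s=cam('scene');w=cam('wrist')
u=np.array([.1547,-.988]);p0=np.array([.640,-.0243]);n=np.array([.988,.1547])
for a,b in(((408.5,256),(153.5,129)),((378.5,68),(116,234))):
    x,e=tri(t,a,s,b);q=plane(t,a,.3)[0];print('shelf corner',x.round(3),round(e,4),q.round(3),'rack x',((x[:2]-p0)@u-.1).round(3),((q[:2]-p0)@u-.1).round(3))
g=w['image'].astype(int).mean(2)
c0=int(proj(w,[.645,-.05,.082])[0,0]);r0=int(proj(w,[.64,-.0243,.08])[0,1]);print(c0,r0)
print(*[f"{r}:{int(v)}" for r,v in list(enumerate(g[:,c0-5:c0+6].mean(1)))[r0-40:r0+60:2]])
r=r0+12;print(*[f"{c}:{int(v)}" for c,v in enumerate(g[r:r+4].mean(0))if abs(c-c0)<45])
for k in(r0-2,r0,r0+2,r0+4,r0+8):print(k,((plane(w,(c0,k),.082)[0,:2]-p0)@u).round(4))
E
```

```text
clock: 10.92
tool_pos: [0.6319, 0.0437, 0.1936]
eef_rot: [[-0.126, 0.988, 0.092], [0.811, 0.156, -0.564], [-0.571, 0.003, -0.821]]
force: [0.4, -0.4, -0.6]
gripper_width: 0.997
grasp_force: 0.0
shelf corner [ 0.392 -0.127  0.299] 0.0006 [ 0.392 -0.127  0.3  ] rack x -0.037 -0.037
shelf corner [ 0.789 -0.065  0.301] 0.0034 [ 0.79  -0.067  0.3  ] rack x -0.037 -0.034
256 171
131:32 133:36 135:37 137:36 139:35 141:34 143:35 145:35 147:37 149:35 151:34 153:35 155:35 157:35 159:35 161:36 163:35 165:35 167:34 169:41 171:34 173:13 175:20 177:24 179:23 181:25 183:22 185:24 187:23 189:24 191:23 193:22 195:24 197:24 199:22 201:19 203:18 205:23 207:25 209:21 211:24 213:55 215:149 217:89 219:101 221:145 223:143 225:61 227:58 229:59
212:139 213:140 214:140 215:139 216:141 217:141 218:139 219:139 220:141 221:139 222:139 223:138 224:140 225:139 226:139 227:140 228:139 229:141 230:129 231:83 232:79 233:29 234:22 235:23 236:28 237:25 238:23 239:27 240:21 241:26 242:25 243:22 244:26 245:22 246:23 247:21 248:24 249:18 250:25 251:21 252:27 253:25 254:22 255:22 256:28 257:22 258:23 259:24 260:21 261:20 262:24 263:29 264:21 265:25 266:26 267:24 268:26 269:23 270:25 271:23 272:22 273:30 274:27 275:28 276:28 277:24 278:26 279:28 280:63 281:146 282:143 283:141 284:142 285:141 286:141 287:141 288:141 289:142 290:142 291:141 292:140 293:143 294:166 295:165 296:166 297:164 298:161 299:160 300:159
169 -0.0055
171 -0.0029
173 -0.0003
175 0.0023
179 0.0077
```

```bash
python3 - <<'E'
from h import *
plan([.4683,.3848,.1476],tool(np.radians(91.9),np.radians(37)))
E
```

```text
turn/0.1 [ 0.69 -0.35  0.98] then shift/0.06 in new axes [ 5.09 -2.51 -2.93] | in old axes [ 5.4  -1.79 -2.9 ]
```

```bash
python3 -m inch '[{"delta_pos":[0,0,-0.2],"delta_rot":[0.35,-0.18,0.49],"grip":1},{"delta_pos":[0,0,-0.2],"delta_rot":[0.34,-0.17,0.49],"grip":1},{"delta_pos":[0.73,-0.36,-0.36],"delta_rot":[0,0,0],"grip":1},{"delta_pos":[0.73,-0.36,-0.36],"delta_rot":[0,0,0],"grip":1},{"delta_pos":[0.73,-0.36,-0.36],"delta_rot":[0,0,0],"grip":1},{"delta_pos":[0.73,-0.36,-0.36],"delta_rot":[0,0,0],"grip":1},{"delta_pos":[0.73,-0.36,-0.36],"delta_rot":[0,0,0],"grip":1},{"delta_pos":[0.73,-0.36,-0.36],"delta_rot":[0,0,0],"grip":1},{"delta_pos":[0.7,-0.35,-0.37],"delta_rot":[0,0,0],"grip":1},{"delta_pos":[0,0,0],"delta_rot":[0,0,0],"grip":1}]'
python3 - <<'E'
from h import *
plan([.4707,.3126,.0518],tool(np.radians(91.9),np.radians(37)))
w=cam('wrist');g=w['image'].astype(int).max(2)
c,r=proj(w,[.4703,.324,.076])[0].astype(int);print(c,r)
cn=dark(w,(c-40,r-40,c+40,r+40),45).astype(np.int32);print(cv2.boundingRect(cn))
e=plane(w,[(c,r)],.076);print(*[f"{k}:{int(v)}" for k,v in enumerate(g[r-2:r+3].mean(0)) if abs(k-c)<38])
print(*[f"{k}:{int(v)}" for k,v in enumerate(g[:,c-3:c+4].mean(1)) if abs(k-r)<50])
E
```

```text
clock: 12.32
tool_pos: [0.4644, 0.388, 0.1461]
eef_rot: [[-0.033, 0.999, 0.022], [0.798, 0.04, -0.602], [-0.602, -0.002, -0.798]]
force: [-0.3, -0.2, -0.5]
gripper_width: 1.002
grasp_force: 0.0
turn/0.1 [0.02 0.   0.07] then shift/0.06 in new axes [-0.06  0.06  2.01] | in old axes [-0.06  0.06  2.01]
260 203
(232, 163, 59, 59)
223:139 224:142 225:142 226:141 227:140 228:142 229:141 230:141 231:143 232:150 233:44 234:18 235:20 236:20 237:23 238:20 239:23 240:21 241:18 242:22 243:15 244:22 245:22 246:18 247:20 248:21 249:22 250:21 251:19 252:24 253:21 254:18 255:22 256:17 257:22 258:22 259:18 260:20 261:20 262:21 263:17 264:23 265:26 266:20 267:21 268:21 269:26 270:20 271:18 272:24 273:24 274:21 275:24 276:24 277:26 278:24 279:27 280:24 281:27 282:27 283:28 284:30 285:28 286:28 287:69 288:146 289:142 290:141 291:140 292:141 293:140 294:141 295:142 296:140 297:141
154:31 155:30 156:32 157:30 158:28 159:31 160:30 161:30 162:31 163:31 164:31 165:30 166:30 167:32 168:29 169:30 170:31 171:32 172:38 173:38 174:29 175:15 176:13 177:18 178:12 179:18 180:20 181:21 182:23 183:18 184:20 185:23 186:18 187:22 188:19 189:24 190:22 191:20 192:21 193:23 194:23 195:19 196:22 197:24 198:23 199:20 200:22 201:20 202:19 203:23 204:18 205:19 206:22 207:20 208:21 209:23 210:20 211:17 212:22 213:22 214:22 215:21 216:19 217:24 218:24 219:21 220:21 221:14 222:52 223:112 224:146 225:142 226:142 227:142 228:141 229:141 230:141 231:142 232:142 233:142 234:142 235:140 236:142 237:141 238:142 239:142 240:143 241:142 242:141 243:141 244:143 245:142 246:142 247:143 248:143 249:141 250:143 251:142 252:143
```

```bash
python3 -m inch '[{"delta_pos":[-0.06,0.06,0.5],"delta_rot":[0.02,0,0.07],"grip":1},{"delta_pos":[0,0,0.6],"delta_rot":[0,0,0],"grip":1},{"delta_pos":[0,0,0.5],"delta_rot":[0,0,0],"grip":1},{"delta_pos":[0,0,0.41],"delta_rot":[0,0,0],"grip":1},{"delta_pos":[0,0,0],"delta_rot":[0,0,0],"grip":1},{"delta_pos":[0,0,0],"delta_rot":[0,0,0],"grip":0.3},{"delta_pos":[0,0,0],"delta_rot":[0,0,0],"grip":0.3},{"delta_pos":[0,0,0],"delta_rot":[0,0,0],"grip":0.3},{"delta_pos":[0,0,0],"delta_rot":[0,0,0],"grip":0.3},{"delta_pos":[0,0,0],"delta_rot":[0,0,0],"grip":0.3},{"delta_pos":[0,0,0],"delta_rot":[0,0,0],"grip":0.3}]' 50
python3 - <<'E'
from h import *
s=sensors.get_state();C=np.array(s['eef_rot']);print('up',np.round(C.T@[0,0,1],3))
E
```

```text
clock: 13.75
tool_pos: [0.4737, 0.3104, 0.0559]
eef_rot: [[-0.019, 1.0, 0.021], [0.8, 0.028, -0.6], [-0.6, 0.005, -0.8]]
force: [-0.7, 2.2, 6.2]
gripper_width: 0.51
grasp_force: 51.7
up [-0.6    0.005 -0.8  ]
```

```bash
python3 -m inch '[{"delta_pos":[-0.1,0,-0.13],"delta_rot":[0,0,0],"grip":0.3},{"delta_pos":[-0.4,0,-0.53],"delta_rot":[0,0,0],"grip":0.3},{"delta_pos":[-0.4,0,-0.53],"delta_rot":[0,0,0],"grip":0.3},{"delta_pos":[-0.2,0,-0.27],"delta_rot":[0,0,0],"grip":0.3},{"delta_pos":[0,0,0],"delta_rot":[0,0,0],"grip":0.3},{"delta_pos":[0,0,0],"delta_rot":[0,0,0],"grip":0.3}]'
python3 - <<'E'
from h import *
w=cam('wrist');g=w['image'].astype(int).max(2)
for c in(245,262,275):print(c,*[f"{k}:{int(v)}" for k,v in list(enumerate(g[:,c-1:c+2].mean(1)))[100:330:3]])
# predicted lid front edge / front-bottom edge in tool coordinates if upright
s=sensors.get_state();p=np.array(s['tool_pos']);f=np.array([-.019,.8,0]);f/=np.linalg.norm(f)
for nm,q in(('frontbottom',p+f*(.0136+.03)-[0,0,.0559]),('lidfront',p+f*(.0136+.03)+[0,0,.0201]),('lidback',p+f*(.0136-.03)+[0,0,.0201])):print(nm,proj(w,q))
E
```

```text
clock: 14.5
tool_pos: [0.4724, 0.3092, 0.1632]
eef_rot: [[-0.02, 1.0, 0.019], [0.798, 0.028, -0.602], [-0.602, 0.003, -0.798]]
force: [0.1, -0.1, -3.2]
gripper_width: 0.508
grasp_force: 51.1
245 100:186 103:186 106:167 109:39 112:40 115:44 118:40 121:39 124:41 127:43 130:38 133:40 136:41 139:42 142:43 145:39 148:41 151:40 154:45 157:42 160:41 163:40 166:42 169:42 172:40 175:42 178:41 181:41 184:39 187:43 190:43 193:42 196:44 199:42 202:39 205:42 208:42 211:40 214:42 217:41 220:46 223:55 226:35 229:15 232:20 235:18 238:21 241:17 244:26 247:27 250:28 253:26 256:28 259:26 262:29 265:30 268:29 271:25 274:25 277:29 280:24 283:30 286:25 289:32 292:25 295:26 298:97 301:75 304:179 307:192 310:190 313:189 316:190 319:191 322:190 325:191 328:190
262 100:190 103:184 106:126 109:44 112:44 115:42 118:42 121:41 124:42 127:39 130:41 133:40 136:40 139:45 142:43 145:43 148:43 151:40 154:41 157:44 160:42 163:42 166:42 169:41 172:40 175:40 178:41 181:44 184:40 187:43 190:40 193:41 196:39 199:42 202:40 205:38 208:41 211:42 214:42 217:41 220:48 223:56 226:12 229:15 232:20 235:18 238:16 241:19 244:33 247:
[... 165 characters left out ...]
:190 319:190 322:190 325:191 328:186
275 100:190 103:189 106:95 109:49 112:48 115:50 118:50 121:50 124:46 127:46 130:43 133:42 136:48 139:44 142:45 145:48 148:46 151:41 154:44 157:42 160:41 163:45 166:41 169:45 172:42 175:44 178:43 181:42 184:43 187:40 190:44 193:40 196:43 199:39 202:42 205:42 208:40 211:42 214:39 217:42 220:50 223:55 226:13 229:18 232:19 235:17 238:23 241:28 244:24 247:30 250:25 253:30 256:29 259:27 262:27 265:30 268:30 271:29 274:28 277:29 280:30 283:29 286:34 289:24 292:31 295:33 298:45 301:44 304:46 307:49 310:54 313:52 316:65 319:89 322:81 325:78 328:65
frontbottom [[255.9899376  102.61571333]]
lidfront [[256.93089141 237.71448119]]
lidback [[256.1562025  295.96009246]]
```

```bash
cat >>h.py <<'E'
u=np.array([.1547,-.988]);n=np.array([.988,.1547]);p0=np.array([.640,-.0243])
o=np.array([.641,-.030]);c0=o+u*(.1-(o-p0)@u)-n*.06   # rack origin
def rk(q): q=np.asarray(q)[...,:2]-c0;return np.stack([q@u,q@n],-1).round(4)
def goal(x,y,zb,lean=37): # TCP for new tub centre at rack x,y and bottom height zb
    c=c0+u*x+n*y+u*.0125;return [c[0],c[1],zb+.0563],tool(np.radians(98.9),np.radians(lean))
E
python3 - <<'E'
from h import *
import pickle
d=pickle.load(open('w3.pkl','rb'));im=d['image'].astype(int)
m=np.uint8((im[:,:,2]>im[:,:,0]+35)&(np.arange(512)[None]>350));pts=np.argwhere(m)[:,::-1]
hull=cv2.convexHull(pts.astype(np.int32)).reshape(-1,2)
for z in(0,.05):print(z,rk(plane(d,hull,z)).tolist())
plan(*goal(-.05,.122,.10));plan(*goal(-.05,.122,.034))
s=sensors.get_state();print(rk(s['tool_pos']))
E
```

```text
0 [[-0.1806, 0.3951], [-0.0448, 0.3829], [-0.0448, 0.3785], [-0.0629, 0.308], [-0.0694, 0.2829], [-0.0742, 0.2652], [-0.1045, 0.2324], [-0.1059, 0.2308], [-0.1089, 0.2305], [-0.1132, 0.2315], [-0.2174, 0.2577], [-0.2942, 0.2779], [-0.3095, 0.3256], [-0.3095, 0.3269], [-0.3059, 0.3409], [-0.2988, 0.368], [-0.2977, 0.3707]]
0.05 [[-0.1879, 0.3539], [-0.0685, 0.3432], [-0.0685, 0.3394], [-0.0844, 0.2774], [-0.0901, 0.2553], [-0.0943, 0.2397], [-0.1209, 0.2109], [-0.1222, 0.2095], [-0.1248, 0.2093], [-0.1286, 0.2101], [-0.2202, 0.2331], [-0.2877, 0.2509], [-0.3011, 0.2929], [-0.3011, 0.2939], [-0.298, 0.3063], [-0.2917, 0.3301], [-0.2907, 0.3325]]
turn/0.1 [-0.75  0.01 -1.04] then shift/0.06 in new axes [-5.49  2.94  4.28] | in old axes [-5.14  3.8   4.03]
turn/0.1 [-0.75  0.01 -1.04] then shift/0.06 in new axes [-4.83  2.94  5.16] | in old axes [-4.48  3.8   4.91]
[-0.4553 -0.0542]
```

```bash
python3 -m inch '[{"delta_pos":[0,0,0],"delta_rot":[-0.38,0,-0.52],"grip":0.3},{"delta_pos":[0,0,0],"delta_rot":[-0.37,0,-0.52],"grip":0.3},{"delta_pos":[-0.61,0.327,0.476],"delta_rot":[0,0,0],"grip":0.3},{"delta_pos":[-0.61,0.327,0.476],"delta_rot":[0,0,0],"grip":0.3},{"delta_pos":[-0.61,0.327,0.476],"delta_rot":[0,0,0],"grip":0.3},{"delta_pos":[-0.61,0.327,0.476],"delta_rot":[0,0,0],"grip":0.3},{"delta_pos":[-0.61,0.327,0.476],"delta_rot":[0,0,0],"grip":0.3},{"delta_pos":[-0.61,0.327,0.476],"delta_rot":[0,0,0],"grip":0.3},{"delta_pos":[-0.61,0.327,0.476],"delta_rot":[0,0,0],"grip":0.3},{"delta_pos":[-0.61,0.327,0.476],"delta_rot":[0,0,0],"grip":0.3},{"delta_pos":[-0.61,0.327,0.476],"delta_rot":[0,0,0],"grip":0.3},{"delta_pos":[0,0,0],"delta_rot":[0,0,0],"grip":0.3}]'
python3 - <<'E'
from h import *
s=sensors.get_state();print(rk(s['tool_pos']))
plan(*goal(-.05,.122,.034))
E
```

```text
clock: 16.05
tool_pos: [0.7118, -0.0818, 0.1585]
eef_rot: [[-0.12, 0.989, 0.092], [0.788, 0.151, -0.597], [-0.604, 0.001, -0.797]]
force: [-0.8, 0.7, -2.3]
gripper_width: 0.505
grasp_force: 51.7
[-0.0321  0.122 ]
turn/0.1 [-0.02  0.03 -0.04] then shift/0.06 in new axes [0.76 0.   0.85] | in old axes [ 0.76 -0.    0.85]
```

Down to just above guide height beside the lane, then back to x≈0.

```bash
python3 -m inch '[{"delta_pos":[0.38,0,0.42],"delta_rot":[-0.02,0.03,-0.04],"grip":0.3},{"delta_pos":[0.38,0,0.43],"delta_rot":[0,0,0],"grip":0.3},{"delta_pos":[0,0,0],"delta_rot":[0,0,0],"grip":0.3}]'
python3 - <<'E'
from h import *
s=sensors.get_state();print(rk(s['tool_pos']))
plan(*goal(.002,.122,.034))
E
```

```text
clock: 16.42
tool_pos: [0.7092, -0.0685, 0.0866]
eef_rot: [[-0.133, 0.987, 0.093], [0.79, 0.163, -0.592], [-0.599, -0.005, -0.801]]
force: [0.4, -0.5, -2.2]
gripper_width: 0.508
grasp_force: 51.6
[-0.0457  0.1215]
turn/0.1 [ 0.01 -0.04  0.09] then shift/0.06 in new axes [-0.84  0.01  0.55] | in old axes [-0.84  0.    0.55]
```

```bash
python3 -m inch '[{"delta_pos":[-0.42,0,0.26],"delta_rot":[0,0,0],"grip":0.3},{"delta_pos":[-0.42,0,0.26],"delta_rot":[0,0,0],"grip":0.3},{"delta_pos":[0,0,0],"delta_rot":[0,0,0],"grip":0.3},{"delta_pos":[0,0,0],"delta_rot":[0,0,0],"grip":0.3}]'
python3 - <<'E'
from h import *
s=sensors.get_state();print(rk(s['tool_pos']))
plan(*goal(.002,.06,.034))
E
```

```text
clock: 16.92
tool_pos: [0.7212, -0.1276, 0.096]
eef_rot: [[-0.127, 0.987, 0.098], [0.791, 0.16, -0.591], [-0.599, 0.002, -0.801]]
force: [-0.4, 0.8, -3.7]
gripper_width: 0.51
grasp_force: 51.7
[0.0146 0.1242]
turn/0.1 [ 0.05 -0.04  0.03] then shift/0.06 in new axes [ 0.06 -1.07  0.07] | in old axes [ 0.06 -1.07  0.07]
```

```bash
python3 -m inch '[{"delta_pos":[0.03,-0.36,0.02],"delta_rot":[0.03,-0.04,0.03],"grip":0.3},{"delta_pos":[0.03,-0.36,0.02],"delta_rot":[0,0,0],"grip":0.3},{"delta_pos":[0,-0.35,0.02],"delta_rot":[0,0,0],"grip":0.3},{"delta_pos":[0,0,0],"delta_rot":[0,0,0],"grip":0.3},{"delta_pos":[0,0,0],"delta_rot":[0,0,0],"grip":0.3}]'
python3 - <<'E'
from h import *
s=sensors.get_state();print(rk(s['tool_pos']))
plan(*goal(.002,.06,.034));plan(*goal(.002,.06,.006))
import pickle
w=cam('wrist','pics/w7.png');pickle.dump(w,open('w7.pkl','wb'));g=w['image'].astype(int).mean(2)
# guide inner-top edges expected, and visible profile just ahead of the new tub / beyond the old
for x,y in((-.025,.06),(-.038,.06),(-.1,.06)):
    a=proj(w,[[*(c0+u*x+n*(y+k)),.024] for k in(-.026,.026)]);print(x,a.round(1).tolist())
r=int(a[0,1]);r=max(r,8)
for rr in (r+3,r+10): print(rr,*[f"{c}:{int(v)}" for c,v in list(enumerate(g[rr-1:rr+2].mean(0)))[215:310]])
E
```

```text
clock: 17.55
tool_pos: [0.6584, -0.1363, 0.0903]
eef_rot: [[-0.125, 0.988, 0.096], [0.789, 0.157, -0.594], [-0.602, 0.002, -0.799]]
force: [0.6, -0.2, -2.4]
gripper_width: 0.506
grasp_force: 51.7
[0.0135 0.0607]
turn/0.1 [0.03 0.   0.01] then shift/0.06 in new axes [-0.01 -0.01  0.01] | in old axes [-0.01 -0.01  0.01]
turn/0.1 [0.03 0.   0.01] then shift/0.06 in new axes [ 0.27 -0.01  0.38] | in old axes [ 0.27 -0.01  0.38]
-0.025 [[205.7, 98.3], [303.5, 98.3]]
-0.038 [[202.4, 76.3], [306.7, 76.3]]
-0.1 [[177.9, -88.0], [330.9, -87.7]]
11 215:28 216:25 217:26 218:26 219:27 220:29 221:24 222:28 223:25 224:26 225:25 226:26 227:25 228:27 229:24 230:27 231:25 232:26 233:20 234:27 235:26 236:26 237:28 238:25 239:27 240:24 241:25 242:26 243:27 244:28 245:24 246:22 247:29 248:26 249:26 250:26 251:28 252:24 253:26 254:24 255:27 256:27 257:21 258:24 259:22 260:24 261:28 262:27 263:24 264:26 265:28 266:26 267:25 268:23 269:23 270:27 271:24 272:27 273:29 274:22 275:25 276:22 277:24 278:23 279:25 280:28 281:24 282:25 283:21 284:28 285:31 286:22 287:25 288:26 289:27 290:28 291:24 292:26 293:27 294:27 295:27 296:27 297:26 298:27 299:21 300:26 301:26 302:26 303:29 304:26 305:24 306:30 307:26 308:24 309:26
18 215:26 216:28 217:24 218:27 219:22 220:26 221:25 222:24 223:28 224:24 225:23 226:28 227:23 228:25 229:28 230:25 231:25 232:26 233:28 234:27 235:24 236:28 237:22 238:25 239:32 240:21 241:26 242:25 243:26 244:26 245:27 246:23 247:28 248:26 249:25 250:24 251:25 252:25 253:27 254:21 255:29 256:20 257:26 258:24 259:28 260:29 261:25 262:24 263:24 264:29 265:24 266:24 267:27 268:25 269:29 270:24 271:27 272:27 273:28 274:28 275:29 276:24 277:23 278:26 279:25 280:27 281:26 282:22 283:26 284:28 285:25 286:27 287:24 288:26 289:25 290:26 291:23 292:28 293:22 294:25 295:28 296:28 297:25 298:24 299:28 300:29 301:27 302:25 303:27 304:25 305:31 306:22 307:30 308:23 309:29
```

```bash
python3 - <<'E'
from h import *
import pickle
w=pickle.load(open('w7.pkl','rb'));g=w['image'].astype(float).mean(2)
for x in(-.035,-.025,-.015,0.,.02,.045):
    e=proj(w,[[*(c0+u*x+n*(.06+k)),.024] for k in(-.03,-.026,.026,.03)]);t=proj(w,[[*(c0+u*x+n*(.06+k)),.034] for k in(-.022,.022)])
    r=int(round(e[0,1]));p=g[r-1:r+2].mean(0);q=np.diff(p)
    print(x,r,'guides',e[:,0].round(0),'tub',t.round(0).tolist(),'edges',[(c,int(q[c])) for c in range(170,340) if abs(q[c])>18])
E
```

```text
-0.035 82 guides [195. 203. 306. 314.] tub [[209.0, 94.0], [300.0, 94.0]] edges [(173, -83), (179, 36), (184, -121), (185, -28), (330, 47), (331, 50)]
-0.025 98 guides [198. 206. 303. 311.] tub [[212.0, 110.0], [298.0, 110.0]] edges [(187, -127), (188, -69), (327, 77)]
-0.015 113 guides [201. 208. 301. 308.] tub [[214.0, 125.0], [296.0, 125.0]] edges [(190, -127), (191, -70), (323, 18), (324, 54), (332, 35), (333, 88)]
0.0 134 guides [204. 211. 298. 305.] tub [[216.0, 146.0], [293.0, 146.0]] edges [(194, -88), (195, -94), (319, 122), (320, 23)]
0.02 157 guides [208. 214. 295. 301.] tub [[220.0, 169.0], [290.0, 169.0]] edges [(199, -153), (200, -44), (314, 127)]
0.045 182 guides [212. 218. 291. 297.] tub [[223.0, 193.0], [287.0, 193.0]] edges [(199, -157), (306, 111), (316, 21), (322, -29), (328, 30), (336, -32)]
```

```bash
python3 -m inch '[{"delta_pos":[0.07,0,0.095],"delta_rot":[0.03,0,0],"grip":0.3},{"delta_pos":[0.07,0,0.095],"delta_rot":[0,0,0],"grip":0.3},{"delta_pos":[0,0,0],"delta_rot":[0,0,0],"grip":0.3},{"delta_pos":[0,0,0],"delta_rot":[0,0,0],"grip":0.3}]'
python3 -m inch '[{"delta_pos":[0.05,0,0.067],"delta_rot":[0,0,0],"grip":0.3},{"delta_pos":[0,0,0],"delta_rot":[0,0,0],"grip":0.3},{"delta_pos":[0,0,0],"delta_rot":[0,0,0],"grip":0.3}]'
python3 - <<'E'
from h import *
s=sensors.get_state();print(rk(s['tool_pos']))
plan(*goal(.002,.06,.006))
E
```

```text
clock: 18.1
tool_pos: [0.6572, -0.1382, 0.0756]
eef_rot: [[-0.124, 0.988, 0.09], [0.788, 0.153, -0.596], [-0.603, -0.002, -0.798]]
force: [0.3, 0.7, -2.0]
gripper_width: 0.505
grasp_force: 51.6
clock: 18.48
tool_pos: [0.6572, -0.138, 0.0707]
eef_rot: [[-0.124, 0.988, 0.091], [0.789, 0.153, -0.595], [-0.602, -0.002, -0.798]]
force: [0.6, -0.6, -2.9]
gripper_width: 0.507
grasp_force: 51.6
[0.015  0.0593]
turn/0.1 [-0.03  0.01  0.  ] then shift/0.06 in new axes [0.09 0.01 0.11] | in old axes [0.09 0.01 0.11]
```

```bash
python3 -m inch '[{"delta_pos":[0.05,0,0.06],"delta_rot":[0,0,0],"grip":0.3},{"delta_pos":[0.03,0,0.035],"delta_rot":[0,0,0],"grip":0.3},{"delta_pos":[0,0,0],"delta_rot":[0,0,0],"grip":0.3},{"delta_pos":[0,0,0],"delta_rot":[0,0,0],"grip":0.3}]'
```

```text
clock: 18.98
tool_pos: [0.6572, -0.1377, 0.0632]
eef_rot: [[-0.124, 0.988, 0.091], [0.789, 0.153, -0.596], [-0.602, -0.002, -0.798]]
force: [0.6, 0.8, -3.1]
gripper_width: 0.51
grasp_force: 51.6
```

```bash
python3 -m inch '[{"delta_pos":[0.015,0,0.02],"delta_rot":[0,0,0],"grip":0.3},{"delta_pos":[0,0,0],"delta_rot":[0,0,0],"grip":0.3},{"delta_pos":[0,0,0],"delta_rot":[0,0,0],"grip":0.3}]'
python3 -m inch '[{"delta_pos":[0.015,0,0.02],"delta_rot":[0,0,0],"grip":0.3},{"delta_pos":[0,0,0],"delta_rot":[0,0,0],"grip":0.3},{"delta_pos":[0,0,0],"delta_rot":[0,0,0],"grip":0.3}]'
```

```text
clock: 19.35
tool_pos: [0.6574, -0.1377, 0.0621]
eef_rot: [[-0.123, 0.988, 0.091], [0.789, 0.153, -0.596], [-0.602, -0.002, -0.798]]
force: [-1.6, 0.7, 2.8]
gripper_width: 0.508
grasp_force: 52.1
clock: 19.73
tool_pos: [0.6575, -0.138, 0.062]
eef_rot: [[-0.123, 0.988, 0.091], [0.788, 0.153, -0.596], [-0.603, -0.002, -0.798]]
force: [-7.5, 5.4, 16.2]
gripper_width: 0.504
grasp_force: 53.8
```

```bash
python3 -m inch '[{"delta_pos":[-0.015,0,-0.02],"delta_rot":[0,0,0],"grip":0.3},{"delta_pos":[0,0,0],"delta_rot":[0,0,0],"grip":0.6},{"delta_pos":[0,0,0],"delta_rot":[0,0,0],"grip":1},{"delta_pos":[0,0,0],"delta_rot":[0,0,0],"grip":1},{"delta_pos":[0,0,0],"delta_rot":[0,0,0],"grip":1},{"delta_pos":[0,0,-0.4],"delta_rot":[0,0,0],"grip":1},{"delta_pos":[0,0,-0.8],"delta_rot":[0,0,0],"grip":1},{"delta_pos":[0,0,-1],"delta_rot":[0,0,0],"grip":1},{"delta_pos":[0.3,0,-1],"delta_rot":[0,0,0],"grip":1},{"delta_pos":[0.5,0,-0.5],"delta_rot":[0,0,0],"grip":1},{"delta_pos":[0,0,0],"delta_rot":[0,0,0],"grip":1},{"delta_pos":[0,0,0],"delta_rot":[0,0,0],"grip":1}]'
python3 - <<'E'
from h import *
w=cam('wrist','pics/w8.png');g=w['image'].astype(int).mean(2)
a=proj(w,[[*(c0+u*x+n*.06),z] for x,z in((-.1,.082),(-.04,.082),(-.028,.082),(.032,.082),(-.1,.024),(.06,.006))]).round(0);print(a.tolist())
c=int(a[1,0])
print(*[f"{r}:{int(v)}" for r,v in list(enumerate(g[:,c-4:c+5].mean(1)))[::2] if a[0,1]-40<r<a[3,1]+30])
for r in (int(a[0:2,1].mean()),int(a[2:4,1].mean())):
    q=np.diff(g[r-1:r+2].mean(0));print(r,[(k,int(q[k])) for k in range(c-60,c+60) if abs(q[k])>25])
E
```

```text
clock: 21.22
tool_pos: [0.631, 0.0315, 0.2098]
eef_rot: [[-0.123, 0.988, 0.09], [0.788, 0.153, -0.596], [-0.603, -0.003, -0.798]]
force: [-0.3, -1.4, -0.7]
gripper_width: 0.999
grasp_force: 0.0
[[257.0, 146.0], [257.0, 187.0], [257.0, 194.0], [257.0, 223.0], [257.0, 105.0], [257.0, 188.0]]
108:40 110:38 112:38 114:38 116:39 118:40 120:39 122:39 124:40 126:41 128:41 130:38 132:39 134:39 136:39 138:40 140:39 142:44 144:39 146:16 148:24 150:26 152:28 154:30 156:26 158:30 160:29 162:27 164:29 166:28 168:27 170:28 172:24 174:19 176:17 178:17 180:27 182:27 184:26 186:25 188:40 190:12 192:15 194:26 196:27 198:26 200:29 202:17 204:19 206:27 208:26 210:28 212:28 214:26 216:25 218:27 220:23 222:129 224:187 226:186 228:185 230:186 232:184 234:187 236:186 238:184 240:184 242:185 244:186 246:185 248:184 250:184 252:184
166 [(234, -107), (280, 117), (294, 27)]
208 [(233, -28), (234, -32), (272, 27), (275, 26), (276, -42)]
```

```bash
python3 -c "
from rig import order;print(order.hand_in())"
```

```text
the job is handed in; nothing more can be done
None
```

I pulled the old tub up against the front stop and released it, then set the new tub upright on the lane floor about 8–10 mm behind it and handed the job in at about 21 s. My last wrist-camera measurements matched those positions; I did not measure the round jar or the other bench items again afterwards, and no verdict came back.

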